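# Roll the tube past the jig's stop and lock it in the working bay

## Task

On the wooden rolling jig, pull the black stop knob out along its slanted axis until it clicks and stays out, then roll the white tube across the jig, without lifting it, past the stop into the narrow working bay by the tall fence. Push the knob fully home again so that its bolt locks the tube in the bay, let go, and leave the spare tube and the bottle beside the jig standing where they are.

Things in the scene. Friction and masses are not known exactly. Their poses are not given: they have to be found in the camera images.
- jig: Fixed wooden rolling jig; plywood base x -140..90, y -217..117 mm, its top (track floor, blue felt) at z 30. Origin on the table under the track's middle, in the bolt's plane; x across the track away from the robot, y along the track, z up. Kerbs 8 mm high at x +-77 keep the tube straight. Loading side: y negative, closed by a fence 22 mm high at y -200. Working bay: y positive.
- stop (a joint): Slide of the stop knob along its axis: 0 = fully home (bolt blocks the track), 0.055 m = fully out (bolt clear of the tube). An over-centre spring holds it at either end; about 7 N pulls it past the middle.
- knob (a point): Centre of the black round stop knob, 30 mm diameter, 20 mm thick, on a 14 mm steel bolt. z points outward along the slide, 30 degrees from vertical, leaning to the jig's -x (robot) side; y is the jig's y. At home it is at jig (-112, 0, 136) mm, its underside 12 mm clear of the guide block (36 mm wide). The bolt's tip is 102 mm inward.
- lamp (a point): Centre of the lamp bar over the knob, jig (-97, 0, 240) mm: a bar 205 mm long in y, 45 mm high along the knob's axis, 20 mm thick, leaning 30 degrees parallel to that axis, its near face 55 mm to the upper (+x) side of it; on two 12 mm posts (x -90, y +-92). It overhangs the knob, so the tool must lean along the knob's axis.
- tube: White film-covered tube with a few grey marks, 60 mm diameter, 150 mm long, about 0.3 kg, lying on the jig across the track. Origin at its middle, on its axis (30 mm above the track floor); x along its axis (parallel to the jig's x); its y and z axes turn as it rolls.
- bay (a point): Centre of the working bay on the track floor, jig (0, 56, 30) mm. The bay lies between the bolt (y 0) and the tall fence (40 mm above the floor, inner face y 95). Against the fence the tube's axis is at y 65; the bolt can pass in front of the tube when its axis is beyond y 40.
- spare_tube: spare white tube standing upright, 60 mm diameter, 150 mm tall; origin at the centre of its foot. Bystander.
- cleaner: closed bottle standing upright, 60 mm diameter, 160 mm tall; origin at the centre of its foot. Bystander.
Mind the look-alikes: they are no part of the job. Leave any red or yellow look-alike of the tube alone.

How it is judged:
By the outcome, as a careful person would: the job done as asked, in the order asked, and still so for the second after the job is handed in, with the robot touching nothing.
It also fails if it takes over 66 s, if anything falls off the work surface, if the arm or the gripper's body presses on something with over 40 N, if the wrist force passes 120 N, or if a joint passes its speed limit or range.

## Robot

A 6-joint arm with a two-finger parallel gripper is mounted at the origin on the work surface. World frame = base frame: x ahead of the robot, y to its left, z up, the work surface at z = 0. Lengths are in m, angles in rad, forces in N, time in s.
With the tool pointing down it reaches from about 0.225 to 0.875 m from the base axis. Payload 3.4 kg.
Tool frame: the origin (TCP) lies at the very end of the fingers, on their centre line; the grasp point (between the pads) lies manip.grip_point_offset behind it (manip.grip_point_offset is the distance from the TCP to the grasp point, in m); z points along the fingers, y is the line along which they close (so a half turn about z gives the same grasp; the last joint's range is limited). The gripper opens to 85 mm and grips with 20 to 120 N. Pads are 22 mm wide; open, the fingers measure 114 mm over their backs; the gripper's body (76 mm by 85 mm) begins 54 mm behind the grasp point. The pads swing forward as they close: fully open they stand 13 mm farther back than shut.
Start: joints at [-1.436, 0.276, 1.505, -0, 1.361, -0.121], TCP at [0.145, -0.556, 0.231] pointing down, gripper open.
Joint ranges: [-2.89, 2.89], [-0.75, 2.08], [0.22, 2.7], [-1.18, 4.32], [0.11, 2.71], [-2.7, 2.7]. Speed limits (rad/s): [2.57, 2.57, 3.14, 3.14, 3.14, 3.14].

## Interface

Orientations are given as a unit quaternion [w, x, y, z].
In Python, from rig import manip gives the robot as it stands.
- The arm moves only by the shell command python3 -m pendant 'ROWS' [FORCE]. ROWS is JSON, a list of rows, each an object of numbers: "jaw": the opening, from -1 (shut) to 1 (fully open); "tx", "ty", "tz": the shift along the world's x, y, z in cm; "ax", "ay", "az": the turn, a rotation vector about the world's x, y, z in degrees. In form: [{"jaw": .., "tx": .., "ty": .., "tz": .., "ax": .., "ay": .., "az": ..}, ...]. A call has 1 to 10 rows; each row is the pose to reach, as a shift and turn from the pose commanded when the call began; what a row does not reach only later rows make up. A row lasts 1/8 s, in which the tool goes at most 62.5 mm and 10.7 degrees, less where a joint would pass 70% of its speed; a pose out of reach is approached as far as the arm can. A call with a gripper value outside its range is refused whole. The fingers move at their own pace and stop on an object; FORCE is the grip in N (left out, the last holds). Time passes only in rows, so rows that repeat a pose let the fingers close. It gives the time, the measured TCP pose, the force, the opening and the grip force at its end, in the units of the state.
- manip.get_state(): the state, without advancing time (a new reading comes with each control period).
- manip.get_image(name): name is "scene" or "top" or "wrist"; returns a dict with "pixels" (400x640x3 uint8, blue, green, red), "depth" (400x640 float32, m along the optical axis (not along the pixel's ray), 0 where there is no reading), "fx", "fy", "cx", "cy" (pixels), "D" ([k1, k2, p1, p2, k3] as OpenCV has them; the pictures are not rectified), "pose" (4x4, takes a point from camera to world coordinates). Camera axes: x right, y down, z forward; pixel columns grow to the right and rows downward; lengths in m; the calibration is good to about 2 mm. A picture is of the moment at which its call begins.
- manip.sign_off(): hands the job in; it is judged then, once.
The state is a dict: "clock": time; "qpos": joint angles; "qd": joint speeds; "effort": joint torques, N m; "position": TCP position; "ee_rot": TCP orientation; "contact_force": force on the tool from outside, world axes, zero at the start; "moment": the same for the moment, N m; "width": finger opening in m; "gripper_force": force on a finger pad.
Only numpy, scipy, OpenCV 4.12 (cv2) and the standard library are available. Lean on these libraries where they do the work, as an engineer would, in place of code of your own. Each camera call takes 0.05 s, during which the arm holds its last target. There are 200 camera calls.

## Working session

There is one attempt and no reset: what is moved stays moved. The work goes in short steps, Python scripts to look and compute and a shell command to move; the robot and the scene stay as the last step left them, time stands still between calls to the robot, and variables do not carry over. Pictures are saved under pics/ and viewed, at most 10 in all, crops included, and the job is handed in when it is done.

```bash
ls; mkdir -p pics; python3 - <<'E'
from rig import manip
import cv2,numpy as np
s=manip.get_state();print(s['position'],s['ee_rot'],s['width'],manip.grip_point_offset)
for n in("scene","top"):
    im=manip.get_image(n);cv2.imwrite(f'pics/{n}0.png',im['pixels']);np.savez(f'pics/{n}0.npz',**im)
    print(n,im['fx'],im['cx'],im['cy'],im['D'],np.round(im['pose'],3).tolist())
E
```

```text
pics
[ 0.14538713 -0.55576392  0.23045114] [-8.98688324e-04  9.91831133e-01  1.27554673e-01 -2.11806064e-05] 0.08517675011743803 0.0187
scene 408.6418774885679 323.6729832794753 197.57658416809647 [-0.01946802  0.          0.          0.          0.        ] [[0.824, 0.284, -0.49, 1.083], [0.566, -0.451, 0.69, -0.758], [-0.025, -0.846, -0.533, 0.73], [0.0, 0.0, 0.0, 1.0]]
top 413.0475438406672 315.3312461809733 194.17043329634566 [-0.05268812  0.          0.          0.          0.        ] [[-0.006, -0.996, 0.089, 0.46], [-1.0, 0.008, 0.02, -0.026], [-0.021, -0.089, -0.996, 1.134], [0.0, 0.0, 0.0, 1.0]]
```

View pics/scene0.png

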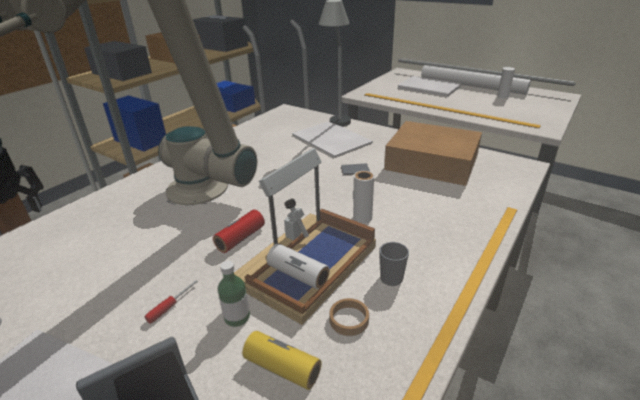

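View pics/top0.png

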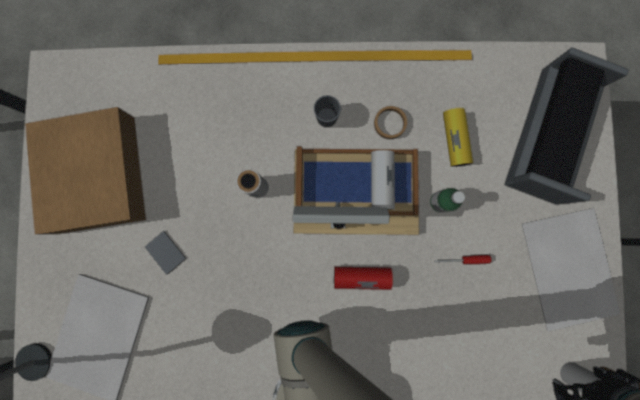

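The scene view shows the white tube lying on the jig at (297,265) and the black knob at (290,203) under the lamp bar. Also visible are the bottle at (234,295) and the spare tube standing at (363,196). In the top view the tube is at (383,177), the knob at (339,224), the spare at (250,182) and the bottle at (447,199).

Things that could be taken for the tube, by top pixel: white lying tube (383,177), spare standing (250,182), red (363,278), yellow (458,137), plus a background tube on the far table, scene (470,78). I choose the white one on the jig at (383,177). For the knob: black knob (339,224), against the lamp bar (340,214) and the dark cup (327,110).

```bash
cat > h.py <<'E'
import numpy as np,cv2
def K(im): return np.array([[im['fx'],0,im['cx']],[0,im['fy'],im['cy']],[0,0,1]],float)
def rays(im,uv):
    n=cv2.undistortPoints(np.array(uv,float).reshape(-1,1,2),K(im),im['D']).reshape(-1,2)
    P=im['pose'];d=np.c_[n,np.ones(len(n))]@P[:3,:3].T
    return P[:3,3],d
def onz(im,uv,z):
    o,d=rays(im,uv);return o+d*((z-o[2])/d[:,2])[:,None]
def cloud(im,mask):
    v,u=np.nonzero(mask&(im['depth']>0));o,d=rays(im,np.c_[u,v]);return o+d*im['depth'][v,u][:,None]
def tri(a,ua,b,ub):
    oa,da=rays(a,[ua]);ob,db=rays(b,[ub]);A=np.c_[da[0],-db[0]];t=np.linalg.lstsq(A,ob-oa,rcond=None)[0]
    p,q=oa+da[0]*t[0],ob+db[0]*t[1];return (p+q)/2,np.linalg.norm(p-q)
def project(im,p):
    P=np.linalg.inv(im['pose']);r=cv2.Rodrigues(P[:3,:3])[0];return cv2.projectPoints(np.array(p,float).reshape(-1,3),r,P[:3,3],K(im),im['D'])[0].reshape(-1,2)
E
python3 - <<'E'
from h import *
T=dict(np.load('pics/top0.npz'));S=dict(np.load('pics/scene0.npz'))
for n,im,roi in(('top',T,(285,140,425,240)),('scene',S,(235,140,385,320))):
    hsv=cv2.cvtColor(im['pixels'],cv2.COLOR_BGR2HSV);x0,y0,x1,y1=roi
    r=np.zeros(hsv.shape[:2],bool);r[y0:y1,x0:x1]=1
    blue=r&(hsv[...,0]>105)&(hsv[...,0]<130)&(hsv[...,1]>90)
    c=cloud(im,blue);print(n,'felt z',np.median(c[:,2]),len(c))
    v,u=np.nonzero(blue);p=onz(im,np.c_[u,v],.03)
    print(' felt minrect',cv2.minAreaRect((p[:,:2]*1000).astype(np.float32)))
    wood=r&(hsv[...,0]<25)&(hsv[...,1]>60)
    c=cloud(im,wood);c=c[(c[:,2]>.022)&(c[:,2]<.036)];R=cv2.minAreaRect((c[:,:2]*1000).astype(np.float32));print(' base',R,cv2.boxPoints(R).round().tolist())
    wh=r&(hsv[...,1]<60)&(hsv[...,2]>100)
    c=cloud(im,wh);c=c[(c[:,2]>.06)&(c[:,2]<.1)];print(' tube',len(c),np.percentile(c,[1,50,99],axis=0).round(4).tolist())
    bl=r&(hsv[...,2]<45);k,l,st,ce=cv2.connectedComponentsWithStats(bl.astype(np.uint8))
    for i in range(1,k):
        if st[i,4]>15:
            c=cloud(im,l==i);print(' black',st[i],ce[i].round(1),np.median(c,axis=0).round(3) if len(c) else 0)
a=cv2.resize(T['pixels'][135:245,280:470],None,fx=4,fy=4,interpolation=2)[:, :760]
b=cv2.resize(S['pixels'][140:320,225:385],None,fx=3,fy=3)
cv2.imwrite('pics/c1.png',a);cv2.imwrite('pics/c2.png',b)
E
```

```text
top felt z 0.03058805115071772 3116
 felt minrect ((590.8001098632812, -115.85546875), (284.64312744140625, 105.02766418457031), 88.85868835449219)
 base ((566.247802734375, -112.5303955078125), (333.2353515625, 227.1693572998047), 88.88346099853516) [[449.0, -277.0], [677.0, -281.0], [683.0, 52.0], [456.0, 56.0]]
 tube 1008 [[0.4748, -0.1991, 0.0667], [0.593, -0.171, 0.0866], [0.6652, -0.046, 0.0929]]
 black [334 224  10   4  33] [338.6 225.2] [ 0.474 -0.062  0.145]
scene felt z 0.03146644836239487 947
 felt minrect ((589.36962890625, -56.30390167236328), (106.13544464111328, 104.07087707519531), 87.87539672851562)
 base ((579.5382080078125, -116.23667907714844), (335.0794372558594, 441.3647155761719), 89.45157623291016) [[357.0, -282.0], [799.0, -286.0], [802.0, 49.0], [360.0, 53.0]]
 tube 1727 [[0.2291, -0.3592, 0.0606], [0.583, -0.1895, 0.0831], [0.7432, 0.1535, 0.0979]]
```

View pics/c2.png

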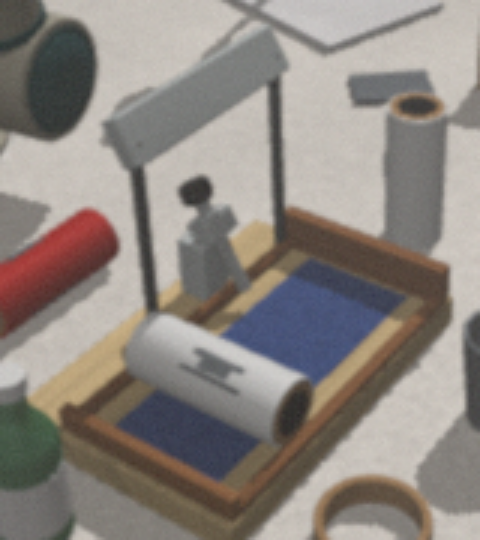

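View pics/c1.png

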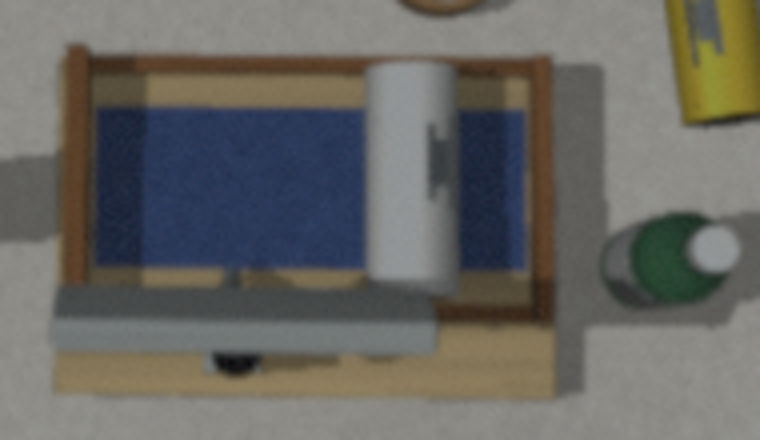

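The crops confirm the choice. In crop 2 the white film tube with grey marks is in the loading side at (215,375), and the knob is at (196,191) above its grey guide block. In crop 1 the tube is at (411,175) and the knob at (235,362), half under the lamp bar.

```bash
cat >> h.py <<'E'
from scipy.spatial.transform import Rotation as Rn
YAW=np.radians(-1.1);RJ=Rn.from_euler('z',YAW).as_matrix();OJ=np.array([.5922,-.0630,0])
def j2w(p): return OJ+RJ@(np.array(p,float)/1000)
def w2j(p): return (np.array(p)-OJ)@RJ*1000
RK=RJ@np.array([[.866025,0,.5],[0,-1,0],[.5,0,-.866025]])  # tool on knob: x,y,z columns
ZK=-RK[:,2]
def move(s,p,R):
    "shift cm and turn deg from state to TCP p, R"
    R0=Rn.from_quat(np.r_[s['ee_rot'][1:],s['ee_rot'][0]]).as_matrix()
    return ((p-s['position'])*100).round(2),np.degrees(Rn.from_matrix(R@R0.T).as_rotvec()).round(1)
E
python3 - <<'E'
from h import *
from rig import manip
T=dict(np.load('pics/top0.npz'));S=dict(np.load('pics/scene0.npz'))
print('det',np.linalg.det(RK))
h=cv2.cvtColor(S['pixels'],cv2.COLOR_BGR2HSV)
bl=np.zeros((400,640),np.uint8);bl[193:212,280:302]=h[193:212,280:302,2]<60
k,l,st,ce=cv2.connectedComponentsWithStats(bl);i=1+np.argmax(st[1:,4]);print(st[i],ce[i])
print('knob tri',*tri(T,(338.6,224.5),S,ce[i]),'expected',j2w((-112,0,136)), 'proj',project(S,j2w((-112,0,136))),project(T,j2w((-112,0,136))))
c=cloud(S,l==i);print('knob depth scene',np.median(c,0))
# tube: scene+top clouds near axis
for n,im in(('T',T),('S',S)):
    hsv=cv2.cvtColor(im['pixels'],cv2.COLOR_BGR2HSV);c=cloud(im,(hsv[...,1]<70)&(hsv[...,2]>70));J=w2j(c)
    J=J[(abs(J[:,0])<70)&(J[:,1]<-60)&(J[:,1]>-170)&(J[:,2]>50)&(J[:,2]<105)]
    A=np.c_[2*J[:,1],2*J[:,2],np.ones(len(J))];x=np.linalg.lstsq(A,(J[:,1:]**2).sum(1),rcond=None)[0]
    print(n,len(J),'tube axis y,z',x[:2],'r',np.sqrt(x[2]+x[0]**2+x[1]**2),'top z',np.percentile(J[:,2],98))
for p in((-140,-217,30),(90,-217,30),(90,117,30),(-140,117,30),(-97,0,240)): print(project(T,j2w(p)).round(),project(S,j2w(p)).round())
s=manip.get_state();K0=j2w((-112,0,136))
for d in(0.10,0.02,0): print(d,K0+ZK*(d)-ZK*.0187, move(s,K0+ZK*(d-.0187),RK))
E
```

```text
det 0.999999300625
[289 201   6   4  13] [291.84615385 202.38461538]
knob tri [ 0.47763223 -0.05873843  0.13818858] 0.007002627447273493 expected [ 0.48022064 -0.06084989  0.136     ] proj [[290.86174247 203.80171765]] [[338.48042088 222.32674425]]
knob depth scene [ 0.48907178 -0.06656652  0.14500306]
T 1138 tube axis y,z [-116.86618784   62.27750022] r 28.011788431791803 top z 92.32077966197447
S 1220 tube axis y,z [-119.17869577   62.35539592] r 28.459945539643922 top z 92.04257994312175
[[419. 235.]] [[230. 276.]]
[[418. 149.]] [[302. 316.]]
[[295. 148.]] [[377. 239.]]
[[293. 233.]] [[311. 213.]]
[[340. 214.]] [[293. 171.]]
0.1 [ 0.43957813 -0.06006951  0.20640783] (array([29.42, 49.57, -2.41]), array([  3.5, -29.9, -15.4]))
0.02 [ 0.47957076 -0.06083741  0.13712583] (array([33.42, 49.5 , -9.34]), array([  3.5, -29.9, -15.4]))
0 [ 0.48956892 -0.06102938  0.11980533] (array([ 34.42,  49.48, -11.07]), array([  3.5, -29.9, -15.4]))
```

```bash
R='{"jaw":1,"tx":26.4,"ty":49.6,"tz":2.8,"ax":3.5,"ay":-29.9,"az":-15.4}'; python3 -m pendant '[{"jaw":1,"tx":6,"ty":12,"tz":2,"ax":1,"ay":-7,"az":-4},{"jaw":1,"tx":26.4,"ty":49.6,"tz":2.8,"ax":3.5,"ay":-29.9,"az":-15.4},{"jaw":1,"tx":26.4,"ty":49.6,"tz":2.8,"ax":3.5,"ay":-29.9,"az":-15.4},{"jaw":1,"tx":26.4,"ty":49.6,"tz":2.8,"ax":3.5,"ay":-29.9,"az":-15.4},{"jaw":1,"tx":26.4,"ty":49.6,"tz":2.8,"ax":3.5,"ay":-29.9,"az":-15.4},{"jaw":1,"tx":26.4,"ty":49.6,"tz":2.8,"ax":3.5,"ay":-29.9,"az":-15.4},{"jaw":1,"tx":26.4,"ty":49.6,"tz":2.8,"ax":3.5,"ay":-29.9,"az":-15.4},{"jaw":1,"tx":26.4,"ty":49.6,"tz":2.8,"ax":3.5,"ay":-29.9,"az":-15.4},{"jaw":1,"tx":26.4,"ty":49.6,"tz":2.8,"ax":3.5,"ay":-29.9,"az":-15.4},{"jaw":1,"tx":26.4,"ty":49.6,"tz":2.8,"ax":3.5,"ay":-29.9,"az":-15.4}]'
python3 - <<'E'
from h import *
from rig import manip
s=manip.get_state();K0=j2w((-112,0,136));print(s['clock'],s['position'],s['qpos'])
im=manip.get_image('wrist');cv2.imwrite('pics/w1.png',im['pixels']);np.savez('pics/w1.npz',**im);print(project(im,K0),im['pose'].round(3).tolist())
for d in(0.06,0.002): print(d, move(s,K0+ZK*(d-.0187),RK))
E
```

```text
clock: 1.35
position: [0.4096, -0.0565, 0.2593]
ee_rot: [0.002, 0.966, -0.006, 0.259]
contact_force: [1.1, -0.4, 0.2]
width: 0.0852
gripper_force: 0.0
1.35 [ 0.40956541 -0.05654451  0.25930841] [-0.53473004 -0.26923716  2.10592365  0.33210218  0.86785361  0.88956532]
[[316.43396703 190.11263286]] [[-0.013, -0.972, 0.234, 0.4], [-1.0, 0.013, -0.005, -0.056], [0.002, -0.234, -0.972, 0.419], [0.0, 0.0, 0.0, 1.0]]
0.06 (array([ 5.  , -0.39, -8.75]), array([ 0. ,  0. , -0.3]))
0.002 (array([  7.9 ,  -0.45, -13.78]), array([ 0. ,  0. , -0.3]))
```

View pics/w1.png

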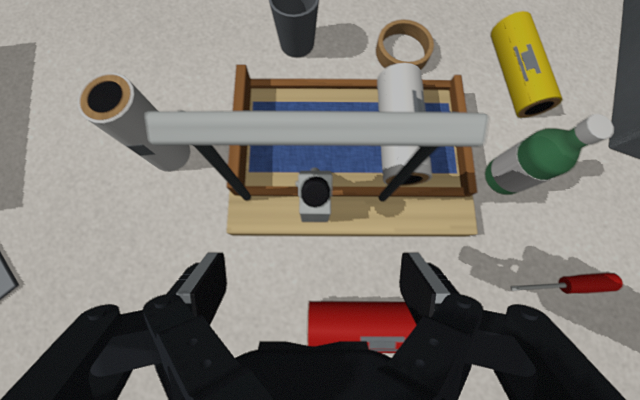

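The wrist view shows the knob at (316,191), where my projection puts it (316,190), so the measurement holds. The camera sits on the lamp side of the tool, so I'll flip the tool half a turn to keep it clear of the lamp bar.

```bash
python3 -m pendant '[{"jaw":1,"tx":0,"ty":-0.2,"tz":0,"ax":-45,"ay":0.9,"az":77.9},{"jaw":1,"tx":0,"ty":-0.2,"tz":0,"ax":-45,"ay":0.9,"az":77.9},{"jaw":1,"tx":0,"ty":-0.2,"tz":0,"ax":-45,"ay":0.9,"az":77.9},{"jaw":1,"tx":0,"ty":-0.2,"tz":0,"ax":-45,"ay":0.9,"az":77.9},{"jaw":1,"tx":0,"ty":-0.2,"tz":0,"ax":-45,"ay":0.9,"az":77.9},{"jaw":1,"tx":0,"ty":-0.2,"tz":0,"ax":-45,"ay":0.9,"az":77.9},{"jaw":1,"tx":0,"ty":-0.2,"tz":0,"ax":-45,"ay":0.9,"az":77.9},{"jaw":1,"tx":0,"ty":-0.2,"tz":0,"ax":-45,"ay":0.9,"az":77.9},{"jaw":1,"tx":0,"ty":-0.2,"tz":0,"ax":-45,"ay":0.9,"az":77.9}]'
cat >> h.py <<'E'
RKF=RK@np.diag([-1,-1,1.])
E
python3 - <<'E'
from h import *
from rig import manip
s=manip.get_state();K0=j2w((-112,0,136));print(s['clock'],s['position'],s['qpos'])
for d in(0.16,0.06,0.002): print(d, move(s,K0+ZK*(d-.0187),RKF))
E
```

```text
clock: 2.52
position: [0.4089, -0.0628, 0.2588]
ee_rot: [0.185, 0.689, 0.677, 0.181]
contact_force: [0.1, 0.1, -1.1]
width: 0.0851
gripper_force: 0.0
2.525 [ 0.40891298 -0.06284902  0.2588116 ] [-0.55532748 -0.26727707  2.10573438  0.33915115  0.87124622 -0.70039309]
0.16 (array([ 0.07,  0.34, -0.04]), array([-44.9,   0.9,  77.9]))
0.06 (array([ 5.07,  0.24, -8.7 ]), array([-44.9,   0.9,  77.9]))
0.002 (array([  7.97,   0.18, -13.73]), array([-44.9,   0.9,  77.9]))
```

```bash
python3 -m pendant '[{"jaw":1,"tx":0,"ty":0.2,"tz":0,"ax":-45,"ay":0.9,"az":77.9},{"jaw":1,"tx":0,"ty":0.2,"tz":0,"ax":-45,"ay":0.9,"az":77.9},{"jaw":1,"tx":0,"ty":0.2,"tz":0,"ax":-45,"ay":0.9,"az":77.9},{"jaw":1,"tx":0,"ty":0.2,"tz":0,"ax":-45,"ay":0.9,"az":77.9},{"jaw":1,"tx":0,"ty":0.2,"tz":0,"ax":-45,"ay":0.9,"az":77.9},{"jaw":1,"tx":0,"ty":0.2,"tz":0,"ax":-45,"ay":0.9,"az":77.9},{"jaw":1,"tx":0,"ty":0.2,"tz":0,"ax":-45,"ay":0.9,"az":77.9},{"jaw":1,"tx":0,"ty":0.2,"tz":0,"ax":-45,"ay":0.9,"az":77.9},{"jaw":1,"tx":0,"ty":0.2,"tz":0,"ax":-45,"ay":0.9,"az":77.9},{"jaw":1,"tx":0,"ty":0.2,"tz":0,"ax":-45,"ay":0.9,"az":77.9}]'
python3 - <<'E'
from h import *
from rig import manip
s=manip.get_state();K0=j2w((-112,0,136));print(s['clock'],s['position'],s['qpos'])
for d in(0.16,0.06,0.002): print(d, move(s,K0+ZK*(d-.0187),RKF))
E
```

```text
clock: 3.78
position: [0.409, -0.0608, 0.2589]
ee_rot: [0.259, 0.011, 0.966, -0.002]
contact_force: [0.3, 0.9, 0.1]
width: 0.0856
gripper_force: 0.0
3.775 [ 0.40903002 -0.06080246  0.25890942] [-0.54811526 -0.26791649  2.10575163  0.3358963   0.87014953 -2.25818003]
0.16 (array([ 0.06,  0.13, -0.05]), array([-0.1, -0. ,  0.1]))
0.06 (array([ 5.05,  0.03, -8.71]), array([-0.1, -0. ,  0.1]))
0.002 (array([  7.95,  -0.02, -13.74]), array([-0.1, -0. ,  0.1]))
```

```bash
python3 -m pendant '[{"jaw":1,"tx":2.5,"ty":0,"tz":-4.4},{"jaw":1,"tx":4.5,"ty":0,"tz":-7.8},{"jaw":1,"tx":5.2,"ty":0,"tz":-9},{"jaw":1,"tx":5.9,"ty":0,"tz":-10.2},{"jaw":1,"tx":6.6,"ty":0,"tz":-11.4},{"jaw":1,"tx":7.3,"ty":0,"tz":-12.6},{"jaw":1,"tx":7.9,"ty":0,"tz":-13.7},{"jaw":1,"tx":7.9,"ty":0,"tz":-13.7}]' && python3 -m pendant '[{"jaw":-1},{"jaw":-1},{"jaw":-1},{"jaw":-1},{"jaw":-1},{"jaw":-1}]' 50
python3 - <<'E'
from h import *
from rig import manip
s=manip.get_state();K0=j2w((-112,0,136));print(s['contact_force'],s['width'])
for d in(.002,.057): print(d, move(s,K0+ZK*(d-.0187),RKF))
E
```

```text
[0.26978562 0.85400576 0.13611671] 0.08558341968687627
0.002 (array([  7.95,  -0.02, -13.74]), array([-0.1, -0. ,  0.1]))
0.057 (array([ 5.2 ,  0.03, -8.97]), array([-0.1, -0. ,  0.1]))invalid input at $[0]: expected keys jaw, tx, ty, tz, ax, ay, az
```

All keys are required.

```bash
python3 -m pendant '[{"jaw":1,"tx":2.5,"ty":0,"tz":-4.4,"ax":0,"ay":0,"az":0},{"jaw":1,"tx":4.5,"ty":0,"tz":-7.8,"ax":0,"ay":0,"az":0},{"jaw":1,"tx":5.2,"ty":0,"tz":-9,"ax":0,"ay":0,"az":0},{"jaw":1,"tx":5.9,"ty":0,"tz":-10.2,"ax":0,"ay":0,"az":0},{"jaw":1,"tx":6.6,"ty":0,"tz":-11.4,"ax":0,"ay":0,"az":0},{"jaw":1,"tx":7.3,"ty":0,"tz":-12.6,"ax":0,"ay":0,"az":0},{"jaw":1,"tx":7.9,"ty":0,"tz":-13.7,"ax":0,"ay":0,"az":0},{"jaw":1,"tx":7.9,"ty":0,"tz":-13.7,"ax":0,"ay":0,"az":0}]' && python3 -m pendant '[{"jaw":-1,"tx":0,"ty":0,"tz":0,"ax":0,"ay":0,"az":0},{"jaw":-1,"tx":0,"ty":0,"tz":0,"ax":0,"ay":0,"az":0},{"jaw":-1,"tx":0,"ty":0,"tz":0,"ax":0,"ay":0,"az":0},{"jaw":-1,"tx":0,"ty":0,"tz":0,"ax":0,"ay":0,"az":0},{"jaw":-1,"tx":0,"ty":0,"tz":0,"ax":0,"ay":0,"az":0},{"jaw":-1,"tx":0,"ty":0,"tz":0,"ax":0,"ay":0,"az":0}]' 50
python3 - <<'E'
from h import *
from rig import manip
s=manip.get_state();K0=j2w((-112,0,136))
for d in(.002,.057): print(d, move(s,K0+ZK*(d-.0187),RKF))
E
```

```text
clock: 4.78
position: [0.4882, -0.0603, 0.1213]
ee_rot: [0.258, 0.01, 0.966, -0.002]
contact_force: [0.6, -0.6, 0.1]
width: 0.0852
gripper_force: 0.0
clock: 5.52
position: [0.4885, -0.061, 0.1231]
ee_rot: [0.26, 0.01, 0.966, -0.003]
contact_force: [-4.1, -3.0, 5.1]
width: 0.0278
gripper_force: 48.6
0.002 (array([ 0.01,  0.  , -0.15]), array([0.1, 0.1, 0.1]))
0.057 (array([-2.74,  0.05,  4.61]), array([0.1, 0.1, 0.1]))
```

```bash
python3 -m pendant '[{"jaw":-1,"tx":-0.4,"ty":0,"tz":0.7,"ax":0,"ay":0,"az":0},{"jaw":-1,"tx":-0.8,"ty":0,"tz":1.4,"ax":0,"ay":0,"az":0},{"jaw":-1,"tx":-1.2,"ty":0,"tz":2.1,"ax":0,"ay":0,"az":0},{"jaw":-1,"tx":-1.6,"ty":0,"tz":2.8,"ax":0,"ay":0,"az":0},{"jaw":-1,"tx":-2.0,"ty":0,"tz":3.5,"ax":0,"ay":0,"az":0},{"jaw":-1,"tx":-2.4,"ty":0,"tz":4.2,"ax":0,"ay":0,"az":0},{"jaw":-1,"tx":-2.75,"ty":0,"tz":4.8,"ax":0,"ay":0,"az":0},{"jaw":-1,"tx":-2.8,"ty":0,"tz":4.85,"ax":0,"ay":0,"az":0},{"jaw":-1,"tx":-2.8,"ty":0,"tz":4.85,"ax":0,"ay":0,"az":0}]'
python3 - <<'E'
from rig import manip
import cv2,numpy as np
im=manip.get_image('scene');np.savez('pics/s2.npz',**im);cv2.imwrite('pics/s2.png',cv2.resize(im['pixels'][140:320,225:385],None,fx=3,fy=3))
E
```

```text
clock: 6.65
position: [0.4608, -0.0605, 0.1709]
ee_rot: [0.259, 0.01, 0.966, -0.002]
contact_force: [4.2, -3.7, -7.3]
width: 0.0275
gripper_force: 57.2
```

View pics/s2.png

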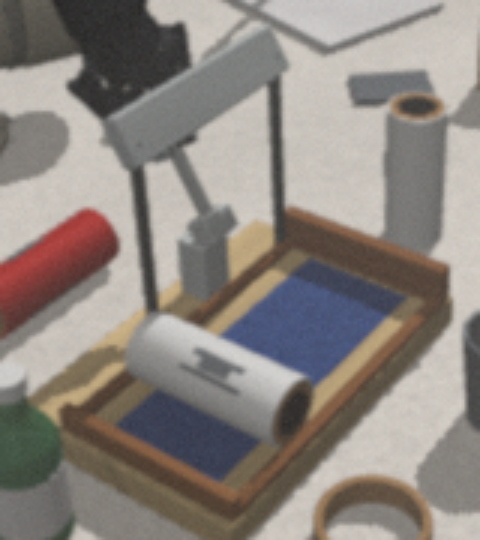

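The crop shows the knob end of the bolt drawn well out under the lamp (185,150), with the bolt tip gone from the track. Next I release and back off along the axis.

```bash
python3 -m pendant '[{"jaw":1,"tx":0,"ty":0,"tz":0,"ax":0,"ay":0,"az":0},{"jaw":1,"tx":0,"ty":0,"tz":0,"ax":0,"ay":0,"az":0},{"jaw":1,"tx":0,"ty":0,"tz":0,"ax":0,"ay":0,"az":0},{"jaw":1,"tx":0,"ty":0,"tz":0,"ax":0,"ay":0,"az":0},{"jaw":1,"tx":-1,"ty":0,"tz":1.7,"ax":0,"ay":0,"az":0},{"jaw":1,"tx":-2.5,"ty":0,"tz":4.3,"ax":0,"ay":0,"az":0},{"jaw":1,"tx":-4.5,"ty":0,"tz":7.8,"ax":0,"ay":0,"az":0},{"jaw":1,"tx":-6.5,"ty":0,"tz":11.2,"ax":0,"ay":0,"az":0},{"jaw":-1,"tx":-7.5,"ty":0,"tz":13,"ax":0,"ay":0,"az":0}]'
python3 - <<'E'
from h import *
from rig import manip
im=manip.get_image('scene');a=manip.get_image('wrist')
K1=j2w((-112,0,136))+ZK*.055;print(project(im,K1),K1)
cv2.imwrite('pics/s3.png',np.hstack([cv2.resize(im['pixels'][140:320,225:385],(400,450)),cv2.resize(a['pixels'],(400,250)).copy() if 0 else cv2.copyMakeBorder(cv2.resize(a['pixels'],(400,250)),0,200,0,0,0)]))
s=manip.get_state();print(s['position'],s['qpos'])
E
```

```text
clock: 7.82
position: [0.3851, -0.0605, 0.303]
ee_rot: [0.26, 0.01, 0.965, -0.003]
contact_force: [-0.6, -0.1, -0.7]
width: 0.0703
gripper_force: 0.0
[[281.61762206 185.59664908]] [ 0.45272571 -0.06032196  0.18363138]
[ 0.38584681 -0.06100751  0.30342139] [-0.60956695 -0.34444437  2.03766951  0.33275514  1.02044143 -2.27322456]
```

View pics/s3.png

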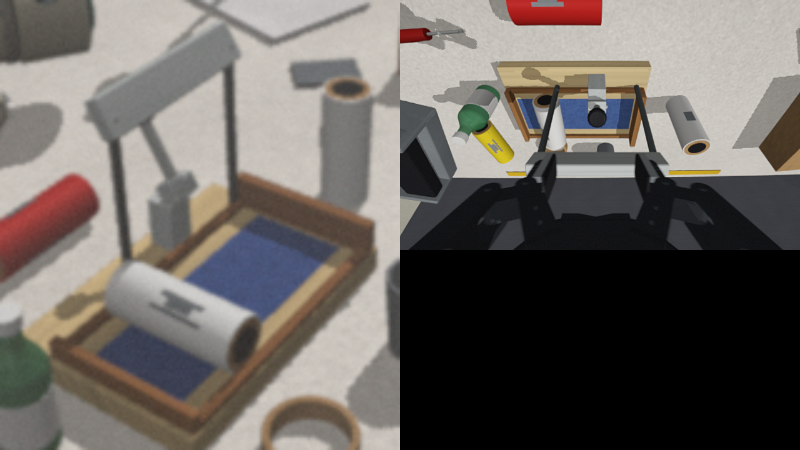

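The scene crop shows the bolt still out up under the lamp at (155,130). The wrist inset shows the knob raised and free at (597,117). Next I reorient, going round above the lamp to behind the tube.

```bash
cat >> h.py <<'E'
RP=RJ@np.array([[0,1,0],[1,0,0],[0,0,-1.]])
E
python3 - <<'E'
from h import *
from rig import manip
s=manip.get_state();R0=Rn.from_quat(np.r_[s['ee_rot'][1:],s['ee_rot'][0]]).as_matrix()
for q in((.42,-.2,.42),(.45,-.24,.42)): print(move(s,np.array(q),RP))
print(move(s,j2w((25,-172,200)),RP),j2w((25,-172,50)))
E
```

```text
(array([  3.42, -13.9 ,  11.66]), array([ 24.3,  23.2, -87.6]))
(array([  6.42, -17.9 ,  11.66]), array([ 24.3,  23.2, -87.6]))
(array([ 22.8 , -17.44, -10.34]), array([ 24.3,  23.2, -87.6])) [ 0.61389343 -0.23544824  0.05      ]
```

```bash
python3 -m pendant '[{"jaw":-1,"tx":-2,"ty":-2,"tz":6,"ax":0,"ay":0,"az":0},{"jaw":-1,"tx":-1,"ty":-7,"tz":10,"ax":6,"ay":6,"az":-22},{"jaw":-1,"tx":3,"ty":-13,"tz":11.7,"ax":24.3,"ay":23.2,"az":-87.6},{"jaw":-1,"tx":6.4,"ty":-17.4,"tz":11.7,"ax":24.3,"ay":23.2,"az":-87.6},{"jaw":-1,"tx":6.4,"ty":-17.4,"tz":11.7,"ax":24.3,"ay":23.2,"az":-87.6},{"jaw":-1,"tx":6.4,"ty":-17.4,"tz":11.7,"ax":24.3,"ay":23.2,"az":-87.6},{"jaw":-1,"tx":10,"ty":-17.4,"tz":11.7,"ax":24.3,"ay":23.2,"az":-87.6},{"jaw":-1,"tx":14,"ty":-17.4,"tz":11.7,"ax":24.3,"ay":23.2,"az":-87.6},{"jaw":-1,"tx":18,"ty":-17.4,"tz":11.7,"ax":24.3,"ay":23.2,"az":-87.6},{"jaw":-1,"tx":22.8,"ty":-17.4,"tz":11.7,"ax":24.3,"ay":23.2,"az":-87.6}]'
python3 - <<'E'
from h import *
from rig import manip
s=manip.get_state();print(s['qpos'])
for z in(200,120,50): print(move(s,j2w((25,-172,z)),RP))
E
```

```text
clock: 9.18
position: [0.6156, -0.2339, 0.4158]
ee_rot: [-0.003, 0.715, 0.699, 0.002]
contact_force: [0.1, 0.2, 0.5]
width: -0.0004
gripper_force: 0.0
[-0.47199592  0.38171459  0.90715381  0.0062801   1.85606281 -0.44754416]
(array([ -0.17,  -0.16, -21.58]), array([-0.4, -0. ,  0.2]))
(array([ -0.17,  -0.16, -29.58]), array([-0.4, -0. ,  0.2]))
(array([ -0.17,  -0.16, -36.58]), array([-0.4, -0. ,  0.2]))
```

```bash
python3 -m pendant '[{"jaw":-1,"tx":-0.2,"ty":-0.1,"tz":-5,"ax":-0.4,"ay":0,"az":0},{"jaw":-1,"tx":-0.2,"ty":-0.1,"tz":-10,"ax":-0.4,"ay":0,"az":0},{"jaw":-1,"tx":-0.2,"ty":-0.1,"tz":-15,"ax":-0.4,"ay":0,"az":0},{"jaw":-1,"tx":-0.2,"ty":-0.1,"tz":-20,"ax":-0.4,"ay":0,"az":0},{"jaw":-1,"tx":-0.2,"ty":-0.1,"tz":-25,"ax":-0.4,"ay":0,"az":0},{"jaw":-1,"tx":-0.2,"ty":-0.1,"tz":-29.5,"ax":-0.4,"ay":0,"az":0},{"jaw":-1,"tx":-0.2,"ty":-0.1,"tz":-29.5,"ax":-0.4,"ay":0,"az":0}]'
python3 - <<'E'
from h import *
from rig import manip
im=manip.get_image('scene');w=manip.get_image('wrist');cv2.imwrite('pics/s4.png',np.vstack([cv2.resize(im['pixels'],(560,350)),cv2.resize(w['pixels'],(560,250))[:, :]]))
s=manip.get_state();print(s['qpos'],s['contact_force'])
for z in(120,50): print(move(s,j2w((25,-172,z)),RP))
E
```

```text
clock: 10.05
position: [0.6085, -0.2332, 0.1171]
ee_rot: [-0.004, 0.714, 0.701, -0.001]
contact_force: [-0.2, 0.1, 0.8]
width: -0.0003
gripper_force: 0.0
[-4.72751544e-01  4.65018310e-01  1.48619037e+00 -3.57985223e-04
  1.18723373e+00 -4.54002346e-01] [ 0.87151934 -0.20733621  0.93409701]
(array([ 0.18, -0.02, -0.27]), array([ 0.1,  0.2, -0. ]))
(array([ 0.18, -0.02, -7.27]), array([ 0.1,  0.2, -0. ]))
```

View pics/s4.png

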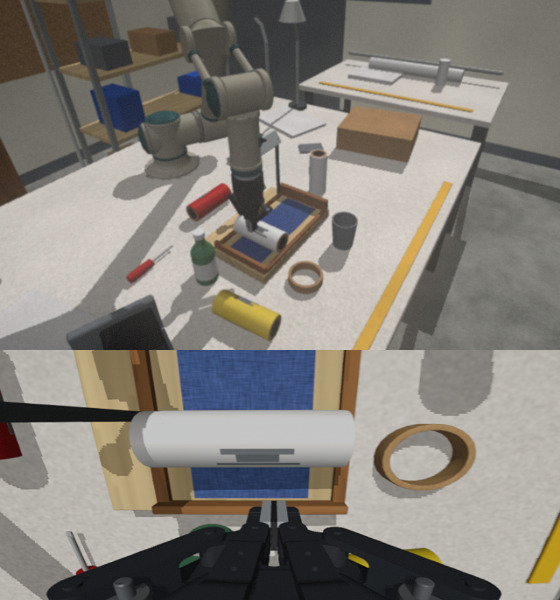

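The picture shows the arm leaning in over the lamp with the wrist high at (240,90). The tube lies at (262,232) in the scene part and (240,438) in the wrist part, with the shut fingers behind it. I'll check the arm's height near the lamp numerically.

```bash
python3 - <<'E'
from h import *
from rig import manip
im=manip.get_image('scene');c=cloud(im,np.ones((400,640),bool))
for lo in np.arange(.36,.66,.03):
    m=c[(c[:,0]>lo)&(c[:,0]<lo+.03)&(c[:,2]>.2)&(c[:,2]<.8)&(c[:,1]<-.17)&(c[:,1]>-.36)]
    if len(m): print(round(lo,2),len(m),np.percentile(m[:,2],[1,10,50,99]).round(3), m[:,1].min().round(3))
E
```

```text
0.36 33 [0.587 0.592 0.603 0.616] -0.175
0.39 212 [0.527 0.547 0.598 0.618] -0.201
0.42 407 [0.523 0.534 0.576 0.61 ] -0.216
0.45 627 [0.534 0.549 0.573 0.598] -0.232
0.48 120 [0.525 0.529 0.537 0.548] -0.249
0.51 140 [0.512 0.517 0.524 0.533] -0.264
0.54 160 [0.202 0.207 0.485 0.522] -0.29
0.57 683 [0.206 0.265 0.478 0.531] -0.304
0.6 2810 [0.205 0.273 0.448 0.528] -0.304
0.63 3776 [0.212 0.268 0.42  0.528] -0.286
0.66 348 [0.203 0.215 0.484 0.516] -0.252
```

```bash
python3 -m pendant '[{"jaw":-1,"tx":0.2,"ty":0,"tz":-3,"ax":0,"ay":0,"az":0},{"jaw":-1,"tx":0.2,"ty":0,"tz":-5.5,"ax":0,"ay":0,"az":0},{"jaw":-1,"tx":0.2,"ty":0,"tz":-7.2,"ax":0,"ay":0,"az":0},{"jaw":-1,"tx":0.2,"ty":0,"tz":-7.2,"ax":0,"ay":0,"az":0},{"jaw":-1,"tx":0.2,"ty":0.6,"tz":-7.2,"ax":0,"ay":0,"az":0},{"jaw":-1,"tx":0.2,"ty":1.2,"tz":-7.2,"ax":0,"ay":0,"az":0},{"jaw":-1,"tx":0.2,"ty":1.8,"tz":-7.2,"ax":0,"ay":0,"az":0},{"jaw":-1,"tx":0.2,"ty":2.6,"tz":-7.2,"ax":0,"ay":0,"az":0},{"jaw":-1,"tx":0.2,"ty":3.6,"tz":-7.2,"ax":0,"ay":0,"az":0},{"jaw":-1,"tx":0.3,"ty":4.6,"tz":-7.2,"ax":0,"ay":0,"az":0}]'
cat > t.py <<'E'
from h import *
from rig import manip
for n in('wrist','scene','top'):
    im=manip.get_image(n);hsv=cv2.cvtColor(im['pixels'],cv2.COLOR_BGR2HSV);J=w2j(cloud(im,(hsv[...,1]<70)&(hsv[...,2]>70)))
    J=J[(abs(J[:,0])<72)&(J[:,1]<96)&(J[:,1]>-170)&(J[:,2]>65)&(J[:,2]<97)]
    if len(J)<60: print(n,len(J));continue
    for lo,hi in((-72,-10),(10,72),(-72,72)):
        Q=J[(J[:,0]>lo)&(J[:,0]<hi)]
        if len(Q)>30: print(n,(lo,hi),len(Q),'y of top pts',np.percentile(Q[Q[:,2]>85][:,1],[5,50,95]).round(1) if (Q[:,2]>85).sum()>9 else '', 'front/back',np.percentile(Q[:,1],[1,99]).round(1))
s=manip.get_state();print('tcp jig',w2j(s['position']),s['contact_force'],s['clock'])
E
python3 t.py
```

```text
clock: 11.45
position: [0.6143, -0.1883, 0.0507]
ee_rot: [0.001, 0.714, 0.7, 0.0]
contact_force: [-0.1, 0.2, 0.4]
width: -0.0001
gripper_force: 0.1
wrist (-72, -10) 20709 y of top pts [-96.7 -81.6 -69.4] front/back [-108.3  -54.7]
wrist (10, 72) 22146 y of top pts [-97.  -81.3 -68.8] front/back [-113.5  -54.4]
wrist (-72, 72) 49811 y of top pts [-96.8 -81.4 -69. ] front/back [-113.   -54.5]
scene (-72, -10) 91 y of top pts  front/back [-112.5  -98.2]
scene (10, 72) 277 y of top pts [-135.9  -88.3  -68.9] front/back [-137.   -57.3]
scene (-72, 72) 372 y of top pts [-136.1  -88.7  -69. ] front/back [-136.9  -61.4]
top (-72, -10) 143 y of top pts [-93.9 -66.  -60.8] front/back [-103.4  -47.2]
top (10, 72) 390 y of top pts [-88.6 -73.3 -60.7] front/back [-94.3 -46.9]
top (-72, 72) 613 y of top pts [-88.7 -70.9 -60.7] front/back [-103.1  -46.9]
tcp jig [  24.67127834 -125.00077302   50.72651346] [ 0.33381505  0.6389568  -1.09027176] 11.6
```

```bash
python3 -m pendant '[{"jaw":-1,"tx":0,"ty":1,"tz":0,"ax":0,"ay":0,"az":0},{"jaw":-1,"tx":0,"ty":2,"tz":0,"ax":0,"ay":0,"az":0},{"jaw":-1,"tx":0,"ty":3,"tz":0,"ax":0,"ay":0,"az":0},{"jaw":-1,"tx":0.1,"ty":4,"tz":0,"ax":0,"ay":0,"az":0},{"jaw":-1,"tx":0.1,"ty":5,"tz":0,"ax":0,"ay":0,"az":0},{"jaw":-1,"tx":0.1,"ty":6,"tz":0,"ax":0,"ay":0,"az":0},{"jaw":-1,"tx":0.1,"ty":7,"tz":0,"ax":0,"ay":0,"az":0},{"jaw":-1,"tx":0.2,"ty":8,"tz":0,"ax":0,"ay":0,"az":0},{"jaw":-1,"tx":0.2,"ty":9,"tz":0,"ax":0,"ay":0,"az":0},{"jaw":-1,"tx":0.2,"ty":10,"tz":0,"ax":0,"ay":0,"az":0}]'
python3 -m pendant '[{"jaw":-1,"tx":0,"ty":1,"tz":0,"ax":0,"ay":0,"az":0},{"jaw":-1,"tx":0,"ty":2,"tz":0,"ax":0,"ay":0,"az":0},{"jaw":-1,"tx":0,"ty":2.8,"tz":0,"ax":0,"ay":0,"az":0},{"jaw":-1,"tx":0,"ty":3.4,"tz":0,"ax":0,"ay":0,"az":0},{"jaw":-1,"tx":0,"ty":3.8,"tz":0,"ax":0,"ay":0,"az":0},{"jaw":-1,"tx":0,"ty":4.2,"tz":0,"ax":0,"ay":0,"az":0},{"jaw":-1,"tx":0,"ty":4.4,"tz":0,"ax":0,"ay":0,"az":0},{"jaw":-1,"tx":0,"ty":4.4,"tz":0,"ax":0,"ay":0,"az":0}]'
python3 t.py
```

```text
clock: 12.85
position: [0.6165, -0.0887, 0.0508]
ee_rot: [0.002, 0.714, 0.7, 0.0]
contact_force: [0.5, -0.3, 0.8]
width: -0.0004
gripper_force: 0.1
clock: 13.85
position: [0.6165, -0.0453, 0.0508]
ee_rot: [0.002, 0.714, 0.7, 0.0]
contact_force: [0.2, -0.1, -0.2]
width: 0.0003
gripper_force: 0.0
wrist (-72, -10) 21290 y of top pts [51.4 66.6 78.8] front/back [39.7 93.4]
wrist (10, 72) 22543 y of top pts [51.  66.9 79.5] front/back [29.4 94.1]
wrist (-72, 72) 50670 y of top pts [51.2 66.7 79.2] front/back [29.8 93.7]
scene (-72, -10) 99 y of top pts [44.3 46.3 51.8] front/back [31.9 51.2]
scene (10, 72) 266 y of top pts [ 5.7 57.1 74.6] front/back [ 4.6 86.8]
scene (-72, 72) 368 y of top pts [ 5.6 55.6 74.4] front/back [ 5.  84.5]
top (-72, -10) 556 y of top pts [48.4 63.5 78.8] front/back [35.5 95.3]
top (10, 72) 153 y of top pts [56.1 67.4 80. ] front/back [51.6 85.2]
top (-72, 72) 850 y of top pts [48.9 64.6 79.4] front/back [35.6 95.1]
tcp jig [23.97033681 17.96608557 50.83019232] [ 0.05468054 -0.71841068 -0.09533648] 14.0
```

The tube lies against the tall fence at jig y of about 65. Now I back off and rise.

```bash
python3 -m pendant '[{"jaw":-1,"tx":0,"ty":-1.5,"tz":0,"ax":0,"ay":0,"az":0},{"jaw":-1,"tx":0,"ty":-3,"tz":2,"ax":0,"ay":0,"az":0},{"jaw":-1,"tx":0,"ty":-3,"tz":8,"ax":0,"ay":0,"az":0},{"jaw":-1,"tx":0,"ty":-3,"tz":14,"ax":0,"ay":0,"az":0},{"jaw":-1,"tx":0,"ty":-3,"tz":20,"ax":0,"ay":0,"az":0},{"jaw":-1,"tx":0,"ty":-3,"tz":26,"ax":0,"ay":0,"az":0},{"jaw":-1,"tx":0,"ty":-3,"tz":32,"ax":0,"ay":0,"az":0},{"jaw":-1,"tx":0,"ty":-3,"tz":38,"ax":0,"ay":0,"az":0},{"jaw":-1,"tx":0,"ty":-3,"tz":38,"ax":0,"ay":0,"az":0}]'
python3 t.py; python3 - <<'E'
from h import *
from rig import manip
s=manip.get_state();K1=j2w((-112,0,136))+ZK*.055
for d in(.14,.03,.01): print(d,move(s,K1+ZK*d,RKF))
E
```

```text
clock: 15.12
position: [0.6178, -0.0768, 0.437]
ee_rot: [0.007, 0.714, 0.7, 0.003]
contact_force: [1.0, 0.1, -0.2]
width: 0.0
gripper_force: 0.0
wrist (-72, -10) 1429 y of top pts [50.6 64.4 78.1] front/back [35.6 92.6]
wrist (10, 72) 1399 y of top pts [50.4 64.3 79.5] front/back [37.2 94.2]
wrist (-72, 72) 3214 y of top pts [50.5 64.4 78.2] front/back [35.7 94.1]
scene (-72, -10) 328 y of top pts [44.4 56.9 73.4] front/back [32.4 79.9]
scene (10, 72) 387 y of top pts [46.6 57.9 75.7] front/back [32.9 82.6]
scene (-72, 72) 834 y of top pts [45.2 57.5 74.6] front/back [32.3 80.8]
top (-72, -10) 478 y of top pts [48.5 63.7 78.9] front/back [35.5 86.8]
top (10, 72) 327 y of top pts [49.1 61.8 74.6] front/back [36.6 77.1]
top (-72, 72) 921 y of top pts [48.9 62.5 77.2] front/back [35.6 84.8]
tcp jig [ 24.11108302 -12.57620522 429.47315895] [-1.03567149  0.22974386 -0.42289158] 15.275
0.14 (array([-23.33,   1.71, -12.46]), array([-23.9, -23. ,  87.8]))
0.03 (array([-17.83,   1.6 , -21.99]), array([-23.9, -23. ,  87.8]))
0.01 (array([-16.83,   1.58, -23.72]), array([-23.9, -23. ,  87.8]))
```

```bash
python3 -m pendant '[{"jaw":-1,"tx":-6,"ty":0,"tz":0,"ax":0,"ay":0,"az":0},{"jaw":-1,"tx":-12,"ty":0.5,"tz":0,"ax":0,"ay":0,"az":0},{"jaw":-1,"tx":-18,"ty":1,"tz":0,"ax":-23.9,"ay":-23,"az":87.8},{"jaw":-1,"tx":-23.3,"ty":1.7,"tz":0,"ax":-23.9,"ay":-23,"az":87.8},{"jaw":-1,"tx":-23.3,"ty":1.7,"tz":0,"ax":-23.9,"ay":-23,"az":87.8},{"jaw":-1,"tx":-23.3,"ty":1.7,"tz":-3,"ax":-23.9,"ay":-23,"az":87.8},{"jaw":-1,"tx":-23.3,"ty":1.7,"tz":-6,"ax":-23.9,"ay":-23,"az":87.8},{"jaw":-1,"tx":-23.3,"ty":1.7,"tz":-9,"ax":-23.9,"ay":-23,"az":87.8},{"jaw":-1,"tx":-23.3,"ty":1.7,"tz":-11,"ax":-23.9,"ay":-23,"az":87.8},{"jaw":-1,"tx":-23.3,"ty":1.7,"tz":-12.4,"ax":-23.9,"ay":-23,"az":87.8}]'
python3 -m pendant '[{"jaw":-1,"tx":0,"ty":0,"tz":0,"ax":0,"ay":0,"az":0},{"jaw":-1,"tx":0,"ty":0,"tz":0,"ax":0,"ay":0,"az":0},{"jaw":-1,"tx":0,"ty":0,"tz":0,"ax":0,"ay":0,"az":0}]'
python3 - <<'E'
from h import *
from rig import manip
s=manip.get_state();K1=j2w((-112,0,136))+ZK*.055;print(s['position'])
w=manip.get_image('wrist');print(project(w,K1+ZK*.01),project(w,s['position']))
cv2.imwrite('pics/w5.png',w['pixels'])
for d in(.14,.03,.01,-.045): print(d,move(s,K1+ZK*d,RKF))
E
```

```text
clock: 16.52
position: [0.3812, -0.0569, 0.3046]
ee_rot: [0.235, 0.087, 0.968, 0.001]
contact_force: [-0.5, 0.2, -0.3]
width: 0.0
gripper_force: 0.0
clock: 16.9
position: [0.384, -0.0581, 0.3092]
ee_rot: [0.238, 0.089, 0.967, -0.0]
contact_force: [0.3, -0.4, 0.2]
width: 0.0003
gripper_force: 0.0
[ 0.38403444 -0.05813503  0.30924684]
[[316.47596295 195.53658164]] [[311.80114139 257.78240005]]
0.14 (array([-0.13, -0.08, -0.44]), array([-2.7, -2.4,  8.8]))
0.03 (array([ 5.37, -0.19, -9.96]), array([-2.7, -2.4,  8.8]))
0.01 (array([  6.37,  -0.21, -11.7 ]), array([-2.7, -2.4,  8.8]))
-0.045 (array([  9.12,  -0.26, -16.46]), array([-2.7, -2.4,  8.8]))
```

View pics/w5.png

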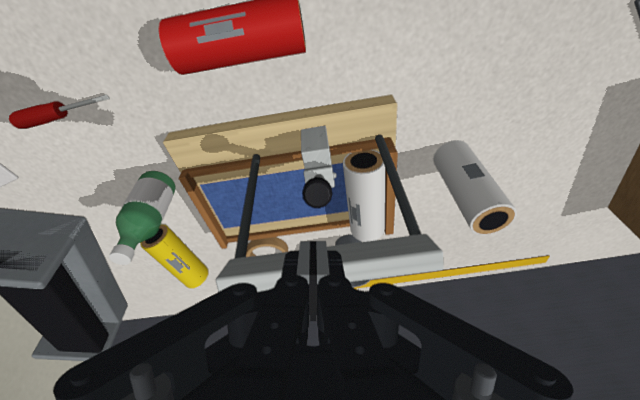

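The wrist view shows the knob at (317,191), close to the predicted (316,195), and the tube in the bay at (364,195). I'll finish the turn, then press the knob home with shut fingers along its axis.

```bash
python3 -m pendant '[{"jaw":-1,"tx":0,"ty":-0.1,"tz":-0.4,"ax":-2.7,"ay":-2.4,"az":8.8},{"jaw":-1,"tx":2,"ty":-0.1,"tz":-4,"ax":-2.7,"ay":-2.4,"az":8.8},{"jaw":-1,"tx":4,"ty":-0.1,"tz":-7.5,"ax":-2.7,"ay":-2.4,"az":8.8},{"jaw":-1,"tx":5.4,"ty":-0.2,"tz":-10,"ax":-2.7,"ay":-2.4,"az":8.8},{"jaw":-1,"tx":5.4,"ty":-0.2,"tz":-10,"ax":-2.7,"ay":-2.4,"az":8.8}]'
python3 - <<'E'
from h import *
from rig import manip
s=manip.get_state();K1=j2w((-112,0,136))+ZK*.055
for d in(.03,.01,-.045,-.049): print(d,move(s,K1+ZK*d,RKF))
E
```

```text
clock: 17.58
position: [0.4371, -0.0591, 0.2069]
ee_rot: [0.257, 0.009, 0.966, -0.002]
contact_force: [-0.2, -0.6, -0.8]
width: 0.0
gripper_force: 0.0
0.03 (array([ 0.06, -0.09,  0.27]), array([-0.1, -0.2, -0.1]))
0.01 (array([ 1.06, -0.11, -1.46]), array([-0.1, -0.2, -0.1]))
-0.045 (array([ 3.81, -0.16, -6.22]), array([-0.1, -0.2, -0.1]))
-0.049 (array([ 4.01, -0.17, -6.57]), array([-0.1, -0.2, -0.1]))
```

```bash
python3 -m pendant '[{"jaw":-1,"tx":0.8,"ty":-0.1,"tz":-1,"ax":0,"ay":0,"az":0},{"jaw":-1,"tx":1.3,"ty":-0.1,"tz":-1.8,"ax":0,"ay":0,"az":0},{"jaw":-1,"tx":1.7,"ty":-0.1,"tz":-2.5,"ax":0,"ay":0,"az":0},{"jaw":-1,"tx":2.1,"ty":-0.1,"tz":-3.2,"ax":0,"ay":0,"az":0},{"jaw":-1,"tx":2.5,"ty":-0.1,"tz":-3.9,"ax":0,"ay":0,"az":0},{"jaw":-1,"tx":2.9,"ty":-0.1,"tz":-4.6,"ax":0,"ay":0,"az":0},{"jaw":-1,"tx":3.3,"ty":-0.1,"tz":-5.3,"ax":0,"ay":0,"az":0},{"jaw":-1,"tx":3.7,"ty":-0.1,"tz":-6,"ax":0,"ay":0,"az":0},{"jaw":-1,"tx":3.9,"ty":-0.1,"tz":-6.4,"ax":0,"ay":0,"az":0},{"jaw":-1,"tx":3.9,"ty":-0.1,"tz":-6.4,"ax":0,"ay":0,"az":0}]'
python3 - <<'E'
from h import *
from rig import manip
s=manip.get_state();K1=j2w((-112,0,136))+ZK*.055
for d in(-.045,-.049): print(d,move(s,K1+ZK*d,RKF))
print('force along axis',s['contact_force']@ZK)
E
```

```text
clock: 18.82
position: [0.4755, -0.0608, 0.1455]
ee_rot: [0.259, 0.008, 0.966, -0.003]
contact_force: [-16.7, -1.3, 18.8]
width: 0.0002
gripper_force: 12.2
-0.045 (array([-0.02,  0.01, -0.08]), array([ 0.1,  0. , -0.1]))
-0.049 (array([ 0.18,  0.  , -0.43]), array([ 0.1,  0. , -0.1]))
force along axis 24.62281769777799
```

```bash
python3 -m pendant '[{"jaw":-1,"tx":-0.5,"ty":0,"tz":0.9,"ax":0,"ay":0,"az":0},{"jaw":-1,"tx":-2,"ty":0,"tz":3.5,"ax":0,"ay":0,"az":0},{"jaw":-1,"tx":-4,"ty":0,"tz":7,"ax":0,"ay":0,"az":0},{"jaw":-1,"tx":-6.5,"ty":0,"tz":11.3,"ax":0,"ay":0,"az":0},{"jaw":-1,"tx":-9,"ty":0,"tz":15.6,"ax":0,"ay":0,"az":0},{"jaw":-1,"tx":-10.5,"ty":0,"tz":18,"ax":0,"ay":0,"az":0},{"jaw":-1,"tx":-10.5,"ty":0,"tz":18,"ax":0,"ay":0,"az":0},{"jaw":-1,"tx":-10.5,"ty":0,"tz":18,"ax":0,"ay":0,"az":0}]'
python3 t.py; python3 - <<'E'
from h import *
from rig import manip
im=manip.get_image('scene');w=manip.get_image('wrist')
print(project(im,j2w((-112,0,136))),project(w,j2w((-112,0,146))))
a=cv2.resize(im['pixels'][140:320,225:385],(480,540));b=w['pixels'][60:300,160:480]
cv2.imwrite('pics/s6.png',np.hstack([a,cv2.copyMakeBorder(b,0,300,0,0,0)]))
E
```

```text
clock: 19.82
position: [0.3711, -0.0609, 0.3234]
ee_rot: [0.258, 0.009, 0.966, -0.002]
contact_force: [0.5, -0.4, 0.1]
width: 0.0
gripper_force: 0.0
wrist (-72, -10) 1073 y of top pts [49.1 63.1 78.7] front/back [35.5 93.1]
wrist (10, 72) 744 y of top pts [49.1 63.3 79.3] front/back [36.  95.3]
wrist (-72, 72) 2108 y of top pts [49.  63.2 78.9] front/back [35.7 95.1]
scene (-72, -10) 341 y of top pts [45.8 57.  73.1] front/back [-6.4 79.8]
scene (10, 72) 387 y of top pts [45.7 58.4 75.6] front/back [33.  81.4]
scene (-72, 72) 845 y of top pts [45.6 57.3 75.4] front/back [-2.9 80.8]
top (-72, -10) 550 y of top pts [48.2 63.5 78.8] front/back [35.4 95.5]
top (10, 72) 489 y of top pts [49.5 64.5 79.9] front/back [36.7 91.9]
top (-72, 72) 1185 y of top pts [48.7 64.  79.2] front/back [36.6 95.5]
tcp jig [-220.97094258   -1.87530328  322.95258299] [-0.83723063  0.19113332  0.08849177] 19.975
[[290.86174247 203.80171765]] [[313.6682705  182.45075381]]
```

View pics/s6.png

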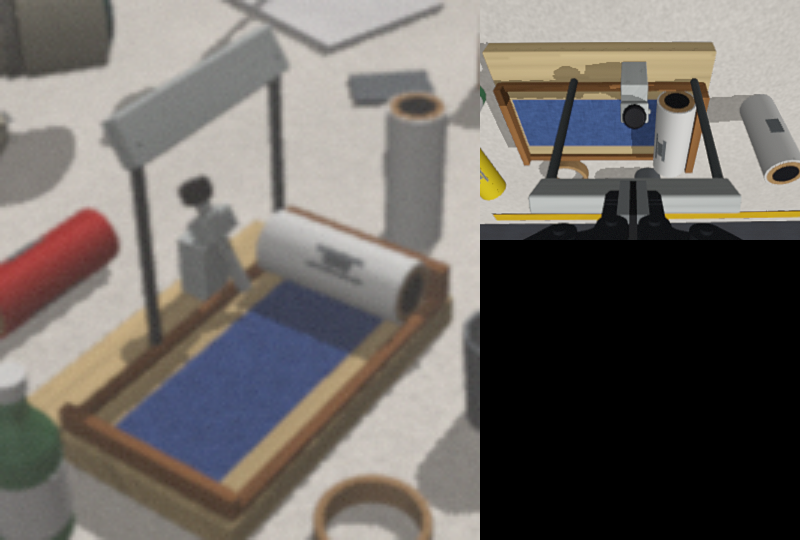

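The crop shows the knob back at its home pixel (196,191), exactly as at the start. The bolt is down in the track at (238,270) and the tube is in the bay against the fence at (340,265). The spare tube and the bottle have not moved.

```bash
python3 -c "
from rig import manip
print(manip.sign_off())"
```

```text
the job is handed in; nothing more can be done
None
```

The job is handed in at about 20 s on the robot's clock: the tube lies in the working bay against the tall fence, the knob is fully home with its bolt in front of the tube, the robot is clear, and the spare tube and bottle are where they stood.

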